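# Set the batch marker to 7 and print the tag

## Robot

A 7-joint arm with a two-finger parallel gripper is mounted at the origin on the work surface. World frame = base frame: x ahead of the robot, y to its left, z up, the work surface at z = 0. Lengths are in m, angles in rad, forces in N, time in s.
With the tool pointing down it reaches from about 0.4 to 0.875 m from the base axis. Payload 4.4 kg.
Tool frame: the origin (TCP) lies between the finger pads; the fingertips stand 17 mm ahead of it and the grasp point (between the pads) lies 2 mm behind it (ctrl.finger_overhang is the distance from the TCP to the fingertips, in m); z points along the fingers, y is the line along which they close (so a half turn about z gives the same grasp; the last joint's range is limited). The gripper opens to 85 mm and grips with 20 to 120 N. Pads are 22 mm wide; open, the fingers measure 114 mm over their backs; the gripper's body (76 mm by 85 mm) begins 54 mm behind the grasp point. The pads swing forward as they close: fully open they stand 13 mm farther back than shut.
Start: joints at [1.045, 0.628, 0.038, 1.517, -0.027, 0.996, -0.02], TCP at [0.288, -0.582, 0.218] pointing down, gripper open.
Joint ranges: [-3.06, 3.06], [-0.37, 2.12], [-1.25, 1.32], [0.18, 2.47], [-1.1, 4.24], [0.23, 1.98], [-2.94, 2.94]. Speed limits (rad/s): [2.57, 2.57, 3.14, 3.14, 3.14, 3.14, 3.14].

## Interface

Orientations are given as a unit quaternion [x, y, z, w].
In Python, from station import ctrl gives the robot as it stands.
- The arm moves only by the tool servo_tool, never from a script. Its argument "steps" is text: rows parted by semicolons, each of 7 numbers parted by spaces: the shift along the tool's x, y, z in mm, then the turn, a rotation vector about the tool's x, y, z in degrees, then the gripper command: -1 is fully open, 1 is shut, values between are in proportion. A call has 1 to 20 rows; each row is the pose to reach, as a shift and turn from the pose commanded when the call began, along the tool's axes at that moment; what a row does not reach only later rows make up. A row lasts 1/10 s, in which the tool goes at most 50 mm and 8.59 degrees, less where a joint would pass 70% of its speed; a pose out of reach is approached as far as the arm can. A call with a gripper value outside its range is refused whole. The fingers move at their own pace and stop on an object; the grip force is fixed at half the most. Time passes only in rows, so rows that repeat a pose let the fingers close. It gives the time, the measured TCP pose, the force, the opening and the grip force at its end, in the units of the state.
- ctrl.sense(): the state, without advancing time (a new reading comes with each control period).
- ctrl.capture(name): name is "scene" or "top" or "wrist"; returns a dict with "image" (480x640x3 uint8, red, green, blue), "fx", "fy", "cx", "cy" (pixels), "view" (4x4, takes a point from world to camera coordinates). Camera axes: x right, y up, looking along -z (the intrinsics and any distortion apply to the point x, -y, -z); pixel columns grow to the right and rows downward; lengths in m; the calibration is good to about 2 mm. A picture is of the moment at which its call begins. There is no depth.
- ctrl.sign_off(): hands the job in; it is judged then, once.
The state is a dict: "time_s": time; "q": joint angles; "joint_velocities": joint speeds; "joint_torque": joint torques, N m; "tcp_pos": TCP position; "orientation": TCP orientation; "ft_force": force on the tool from outside, world axes, zero at the start; "torque": the same for the moment, N m; "finger_gap": opening from 0.0 (shut) to 1.0 (fully open); "grip_force": force on a finger pad.
Only numpy, scipy, OpenCV 4.12 (cv2) and the standard library are available. Lean on these libraries where they do the work, as an engineer would, in place of code of your own. Each camera call takes 0.05 s, during which the arm holds its last target. There are 200 camera calls.

## Task

Set the batch-number marker to 7: press one fingertip lightly on the rubber tyre that stands out of its top and roll the drum until the 7 stands complete in the middle of the little window. Then, with the 7 showing, push the black plunger all the way down to print and let it come up again. The mechanism is delicate: never press the tyre harder than 18 N or the plunger harder than 30 N, never print another number, and leave the other things on the desk where they are.

Things in the scene. Friction and masses are not known exactly. Their poses are not given: they have to be found in the camera images.
- marker: Batch-number marker, fixed: grey housing 128 x 180 x 80 mm high on a base plate 150 x 200 mm. Origin: centre of its underside; x to its back (away from the reader), y to the reader's left, z up. The number drum's axle lies along y at x = 0. Along y: rubber tyre (-73 to -23 mm) out of a slot in the flat top, raised hump with the window (-14 to 38 mm, 92 mm long, 97 mm high), plunger (70 mm).
- tyre_place (a point): Nominal crown of the drum's rubber tyre (radius 46 mm, 50 mm wide), mid-width, 96.5 mm above the desk, fixed to the housing: the real crown is up to 7.5 mm higher or lower, to be felt for. Spring cradle: gives 6 mm down at 6 N per mm after 2 N, then hard. Turning takes 3.5 N along the rim, so some 6 to 11 N of load. A flat fingertip acts like a rack: 46 mm along marker x = 1 rad; several strokes.
- window (a point): Centre of the window in the hump's top, 97 mm above the desk: opening 24 mm along marker x, 28 mm along y. Below it a white drum with black numbers 0 to 9, 14 mm high, 22.6 mm apart, upright for a reader on the robot's side (tops towards marker +x), one at a time in the window.
- drum (a joint): Angle of the number drum, rad, no end stops; it stays where it is left. At 0 (and 6.283, a full turn) the 7 is centred in the window, at 0.628 the 8, at 1.257 the 9, at 1.885 the 0, and so on to 5.655 for the 6. It grows when the tyre's top moves towards marker +x. Starts between 0.9 and 5.38; either way round will do.
- plunger_top (a point): Centre of the flat top of the black mushroom plunger, 38 mm across, 127 mm above the desk when up. It travels straight down.
- plunger (a joint): Travel of the plunger, m: 0 up, 0.012 fully down at its hard stop. The spring returns it; it takes about 1 N to start and 9 N to hold fully down.
- tape_roll: Paper tape roll lying flat beside the marker, 90 mm across, 48 mm high; origin at its underside's centre. Leave alone.
- phone: Black phone lying flat, 150 x 72 x 9 mm. Leave alone.
- felt_pen: Grey felt pen, 130 mm long, lying in front of the marker. Leave alone.
- mouse: Black computer mouse, 105 x 60 x 33 mm. Leave alone.
- paper_cup: Paper cup, 76 mm across, 90 mm high. Leave alone.
- drink_bottle: Red drink bottle, 66 mm across, 190 mm high. Leave alone.
- tag_stack: Stack of carton tags, 85 x 55 x 23 mm, beside the marker. Leave alone.

How it is judged:
By the outcome, as a careful person would: the job done as asked, in the order asked, and still so for the second after the job is handed in, with the robot touching nothing.
It also fails if it takes over 72 s, if anything falls off the work surface, if the arm or the gripper's body presses on something with over 40 N, if the wrist force passes 120 N, or if a joint passes its speed limit or range.

## Working session

There is one attempt and no reset: what is moved stays moved. The work goes in short steps, Python scripts to look and compute and a tool call to move; the robot and the scene stay as the last step left them, time stands still between calls to the robot, and variables do not carry over. Pictures are saved under pics/ and viewed, at most 10 in all, crops included, and the job is handed in when it is done.

Besides the shell and the picture viewer there is one more tool, called after "Request:" by a JSON object that holds its "op" and its "data", one argument or row to a line. servo_tool: Moves the arm, as the interface text tells. Its arguments: {"type":"object","properties":{"steps":{"type":"string"}},"required":["steps"]}

```bash
mkdir -p pics; cat > h.py <<'E'
from station import ctrl
import numpy as np, cv2
from scipy.spatial.transform import Rotation as R
def cap(n,f=None):
    c=ctrl.capture(n)
    if f: cv2.imwrite('pics/'+f,cv2.cvtColor(c['image'],cv2.COLOR_RGB2BGR))
    return c
def pix(c,u,v,z):
    V=np.array(c['view']);Rm=V[:3,:3];t=V[:3,3]
    K=np.array([[c['fx'],0,c['cx']],[0,c['fy'],c['cy']],[0,0,1]])
    d=np.array(c.get('dist',np.zeros(5)),float)
    p=cv2.undistortPoints(np.array([[[u,v]]],float),K,d)[0,0]
    ray=Rm.T@np.array([p[0],-p[1],-1]);o=-Rm.T@t
    return o+ray*(z-o[2])/ray[2]
def proj(c,P):
    V=np.array(c['view']);q=V[:3,:3]@np.array(P)+V[:3,3]
    return c['cx']+c['fx']*q[0]/-q[2], c['cy']+c['fy']*-q[1]/-q[2]
E
python3 - <<'E'
from h import *
for n in('top','scene'):
    c=cap(n,n+'1.png'); print(n,[k for k in c], c['fx'],c['cx'],c['cy']); print(np.round(c['view'],4))
a=cv2.imread('pics/top1.png')
print(ctrl.finger_overhang,ctrl.sense())
E
```

```text
top ['image', 'fx', 'fy', 'cx', 'cy', 'view'] 552.2868874825226 316.3703860847986 232.2046598458295
[[ 0.0266 -0.9996 -0.0116  0.0257]
 [ 0.9867  0.0244  0.1608 -0.4885]
 [-0.1605 -0.0158  0.9869 -1.0696]
 [ 0.      0.      0.      1.    ]]
scene ['image', 'fx', 'fy', 'cx', 'cy', 'view'] 530.8842329267349 320.2637762388408 233.4115273150195
[[-0.5414  0.8407  0.0105  0.2153]
 [-0.6303 -0.4141  0.6567  0.2486]
 [ 0.5564  0.3489  0.7541 -1.5213]
 [ 0.      0.      0.      1.    ]]
0.017 {'time_s': 0.1, 'q': array([ 1.04516484,  0.62923492,  0.03843655,  1.51825935, -0.02702885,
        0.99630903, -0.02002001]), 'joint_velocities': array([-0.00049617, -0.00187371,  0.00092578, -0.0022829 , -0.00110573,
        0.00099218,  0.00098744]), 'joint_torque': array([ 2.96713566e-03, -5.64524031e+01,  1.23060923e+00, -1.93972188e+01,
        1.13355313e-02,  5.35919200e-03, -6.57237635e-06]), 'tcp_pos': array([ 0.28825069, -0.58194385,  0.21729581]), 'orientation': array([ 9.73688541e-01,  2.27881347e-01, -1.86606171e-04, -8.25956036e-04]), 'ft_force': array([-0.18137422,  0.42476353,  0.46532572]), 'torque': array([ 0.03902438, -0.0019297 ,  0.01022284]), 'grip_force': 0.0, 'finger_gap': 0.9992133473427052}
```

View pics/top1.png

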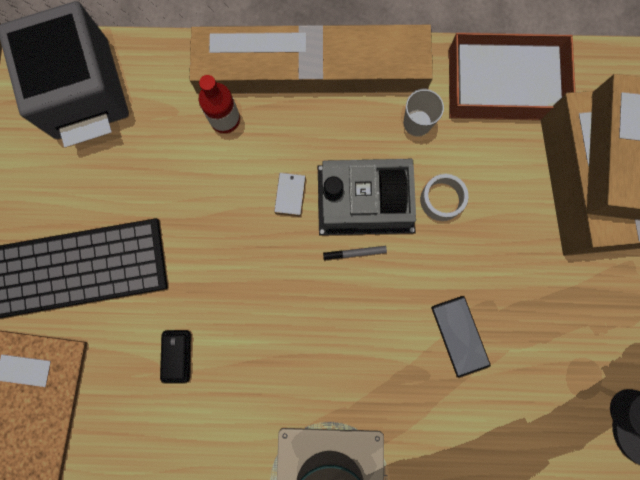

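View pics/scene1.png

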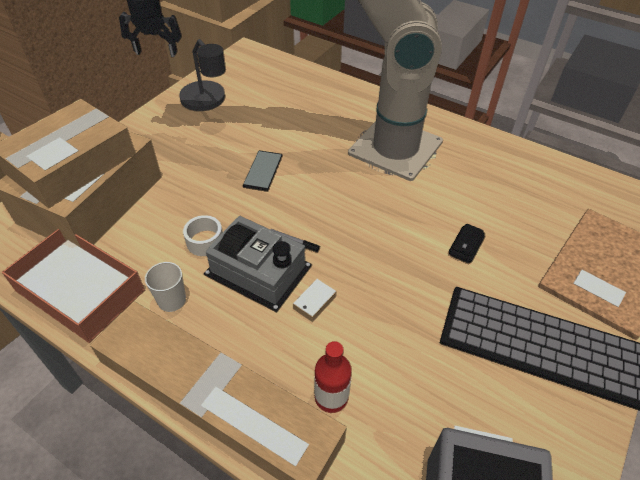

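The top view shows the marker near (366,195): plunger (333,188), window (364,189) and tyre (395,190). The tape roll is at its right and the tags at its left. I'll enlarge it for a better measurement.

```bash
python3 - <<'E'
from h import *
a=cv2.imread('pics/top1.png')[150:245,305:425]
b=cv2.imread('pics/scene1.png')[205:315,195:325]
a=cv2.resize(a,(480,380),interpolation=cv2.INTER_CUBIC);b=cv2.resize(b,(449,380),interpolation=cv2.INTER_CUBIC)
cv2.imwrite('pics/crop1.png',cv2.resize(np.hstack([a,b])[:, :],(800,int(380*800/929))))
c=ctrl.capture('top')
for n,u,v,z in(('pl',333,188,.127),('win',364,189,.097),('tyre',395,190,.09),('tape',445,196,.048)): print(n,pix(c,u,v,z))
E
```

```text
pl [0.55806242 0.00793902 0.127     ]
win [ 0.56489895 -0.05215797  0.097     ]
tyre [ 0.56605844 -0.11265199  0.09      ]
tape [ 0.56638246 -0.21833439  0.048     ]
```

View pics/crop1.png

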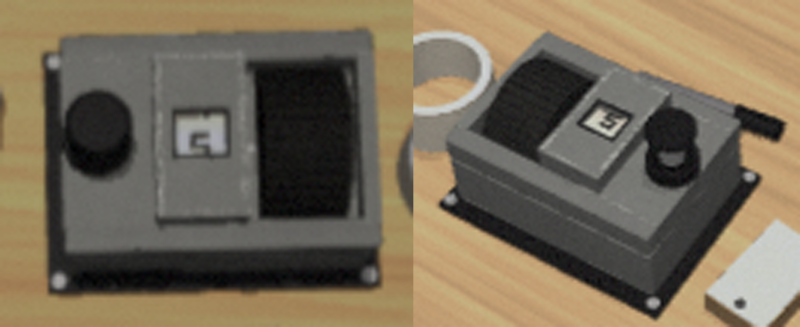

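```bash
cat >> h.py <<'E'
def rel(p,yaw):
    s=ctrl.sense();Rn=R.from_quat(s['orientation']);Rt=R.from_euler('z',yaw)*R.from_euler('x',np.pi)
    print('shift mm',np.round(Rn.inv().apply(np.array(p)-s['tcp_pos'])*1000,1),'turn',np.round(np.degrees((Rn.inv()*Rt).as_rotvec()),2))
E
python3 - <<'E'
from h import *
c=ctrl.capture('top');k=929/800/4
P=lambda u,v,z:pix(c,305+u*k,150+v*k,z)
tl,tr,br,bl=[P(u,v,.08) for u,v in((60,38),(372,32),(380,243),(67,253))]
pl,w,ty=P(99,120,.127),P(201,133,.097),P(306,141,.09)
print('corners',tl,tr,br,bl,'ctr',(tl+tr+br+bl)/4)
print(pl,w,ty)
for a,b in((tr,tl),(br,bl),(ty,pl)):
    d=b-a;print(np.linalg.norm(d),np.degrees(np.arctan2(-d[0],d[1])))
rel([.565,-.112,.218],0)
E
```

```text
corners [0.62384187 0.0294266  0.08      ] [ 0.63153145 -0.1491349   0.08      ] [ 0.50872675 -0.15344279  0.08      ] [0.49870066 0.02237524 0.08      ] ctr [ 0.56570018 -0.06269396  0.08      ]
[0.56417754 0.00668377 0.127     ] [ 0.56563723 -0.05090307  0.097     ] [ 0.56414864 -0.11040827  0.09      ]
0.17872699499202188 2.4658633081654937
0.17610366121313284 3.2637786785037046
0.1227988060281854 -0.01414205679869253
shift mm [ 4.566e+02 -2.985e+02 -1.000e-01] turn [-7.000e-02  2.000e-02  2.634e+01]
```

Request:
{"op": "servo_tool", "data": {
  "steps": "457 -298 0 0 0 23.8 1;457 -298 0 0 0 23.8 1;457 -298 0 0 0 23.8 1;457 -298 0 0 0 23.8 1;457 -298 0 0 0 23.8 1;457 -298 0 0 0 23.8 1;457 -298 0 0 0 23.8 1;457 -298 0 0 0 23.8 1;457 -298 0 0 0 23.8 1;457 -298 0 0 0 23.8 1;457 -298 0 0 0 23.8 1;457 -298 0 0 0 23.8 1;457 -298 0 0 0 23.8 1;457 -298 0 0 0 23.8 1;457 -298 0 0 0 23.8 1;457 -298 0 0 0 23.8 1;457 -298 0 0 0 23.8 1;457 -298 0 0 0 23.8 1"
}}

```text
time_s: 2.0
tcp_pos: [0.5656, -0.1132, 0.2182]
orientation: [1.0, 0.022, 0.0, 0.0]
ft_force: [-0.7, 0.6, 0.2]
finger_gap: -0.0
grip_force: 0.0
```

```bash
python3 - <<'E'
from h import *
c=cap('wrist','w1.png');s=ctrl.sense();print(s['tcp_pos'],s['finger_gap'],s['ft_force'],s['time_s'])
print(np.round(c['view'],3),c['fx'],c['cx'],c['cy'])
E
```

```text
[ 0.56567845 -0.11299365  0.21819401] -0.004380956464890716 [ 0.22448835  0.36568193 -0.20993504] 2.05
[[ 0.043 -0.999 -0.001 -0.137]
 [ 0.948  0.041 -0.315 -0.49 ]
 [ 0.315  0.013  0.949 -0.557]
 [ 0.     0.     0.     1.   ]] 347.4792727185045 319.7148535907411 243.96874773433578
```

View pics/w1.png

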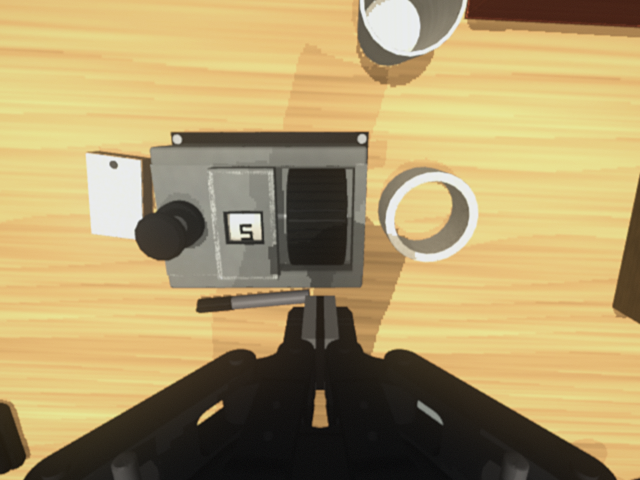

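The wrist view shows the 5 low in the window at about (245,232), the window centre at (244,228), the plunger top at (160,238), and the fingertips at (320,300).

```bash
cat >> h.py <<'E'
O=np.array([.5657,-.0627]);YAW=np.radians(2.5)
def win(c,O=O,yaw=YAW,f=None,z=.0865,px=12):
    # rectify plane z over marker x,y around window: px per mm; rows = +x down to -x
    u=np.array([np.cos(yaw),np.sin(yaw)]);w=np.array([-u[1],u[0]])
    src=[];dst=[]
    for x,y in((25,32),(25,-8),(-25,-8),(-25,32)):
        p=O+u*x/1e3+w*y/1e3
        src.append(proj(c,[p[0],p[1],z]));dst.append(((32-y)*px,(25-x)*px))
    H=cv2.getPerspectiveTransform(np.float32(src),np.float32(dst))
    im=cv2.warpPerspective(cv2.cvtColor(c['image'],cv2.COLOR_RGB2BGR),H,(40*px,50*px),flags=cv2.INTER_CUBIC)
    if f: cv2.imwrite('pics/'+f,im)
    return im
E
python3 - <<'E'
from h import *
c=ctrl.capture('wrist');V=c['view'];print('cam',-V[:3,:3].T@V[:3,3])
k={'pl':(160,238,.127),'win':(244,228,.097)}
for n,(u,v,z) in k.items(): print(n,pix(c,u,v,z))
cs=[pix(c,u,v,.08) for u,v in((151,148),(368,146),(363,287),(171,287))];print(cs)
cs=[pix(c,u,v,.097) for u,v in((209,170),(275,168),(277,276),(218,279))];print(cs)
im=[win(c,z=z,px=10) for z in(.097,.0865)]
for i in im: 
    for x in range(-20,25,5): cv2.line(i,(0,(25-x)*10),(12,(25-x)*10),(0,0,255) if x else (0,255,0),2)
cv2.imwrite('pics/w1win.png',np.hstack(im))
E
```

```text
cam [ 0.64539755 -0.10967598  0.37429079]
pl [0.56289895 0.00615849 0.127     ]
win [ 0.5646603  -0.05020289  0.097     ]
[array([0.62441247, 0.02773173, 0.08      ]), array([ 0.63371018, -0.14938982,  0.08      ]), array([ 0.50746605, -0.15576737,  0.08      ]), array([0.49962397, 0.0227729 , 0.08      ])]
[array([ 0.61083521, -0.02391577,  0.097     ]), array([ 0.61464004, -0.07571038,  0.097     ]), array([ 0.52261619, -0.07772222,  0.097     ]), array([ 0.51752579, -0.02644497,  0.097     ])]
```

View pics/w1win.png

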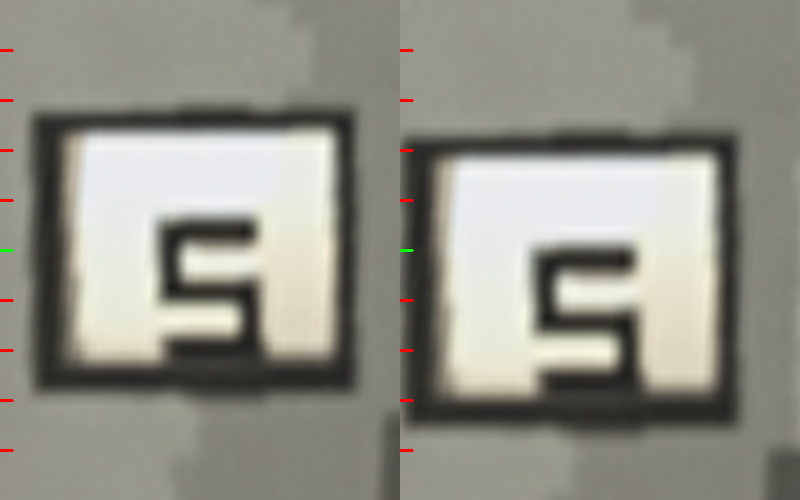

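The 5 sits about 6.5 mm low, so the drum must go about +1.44 rad, which is roughly 66 mm towards marker +x. I'll descend over the tyre and feel for it.

Request:
{"op": "servo_tool", "data": {
  "steps": "-7 -2 40 0 0 0 1;-7 -2 75 0 0 0 1;-7 -2 90 0 0 0 1;-7 -2 95 0 0 0 1;-7 -2 96 0 0 0 1;-7 -2 96 0 0 0 1;-7 -2 96 0 0 0 1"
}}

```text
time_s: 2.8
tcp_pos: [0.5596, -0.1111, 0.1233]
orientation: [1.0, 0.022, 0.001, 0.0]
ft_force: [0.7, 0.7, 0.5]
finger_gap: 0.001
grip_force: 0.0
```

Request:
{"op": "servo_tool", "data": {
  "steps": "0 0 0.7 0 0 0 1;0 0 1.5 0 0 0 1;0 0 1.5 0 0 0 1"
}}

```text
time_s: 3.1
tcp_pos: [0.5588, -0.1109, 0.1208]
orientation: [1.0, 0.022, 0.0, 0.0]
ft_force: [-0.3, 1.1, 0.4]
finger_gap: 0.004
grip_force: 0.0
```

Request:
{"op": "servo_tool", "data": {
  "steps": "0 0 0.7 0 0 0 1;0 0 1.5 0 0 0 1;0 0 1.5 0 0 0 1;0 0 1.5 0 0 0 1"
}}

```text
time_s: 3.5
tcp_pos: [0.5587, -0.111, 0.1191]
orientation: [1.0, 0.022, -0.0, -0.0]
ft_force: [-0.3, -0.1, 0.0]
finger_gap: 0.002
grip_force: 0.0
```

Request:
{"op": "servo_tool", "data": {
  "steps": "0 0 0.7 0 0 0 1;0 0 1.5 0 0 0 1;0 0 1.5 0 0 0 1;0 0 1.5 0 0 0 1"
}}

```text
time_s: 3.9
tcp_pos: [0.5587, -0.111, 0.1176]
orientation: [1.0, 0.022, -0.0, -0.0]
ft_force: [-0.9, -0.4, -0.8]
finger_gap: -0.003
grip_force: 0.0
```

Request:
{"op": "servo_tool", "data": {
  "steps": "0 0 0.7 0 0 0 1;0 0 1.5 0 0 0 1;0 0 1.5 0 0 0 1;0 0 1.5 0 0 0 1"
}}

```text
time_s: 4.3
tcp_pos: [0.5587, -0.111, 0.1161]
orientation: [1.0, 0.022, 0.0, -0.0]
ft_force: [-0.0, 0.4, 1.0]
finger_gap: 0.001
grip_force: 0.0
```

Request:
{"op": "servo_tool", "data": {
  "steps": "0 0 0.7 0 0 0 1;0 0 1.5 0 0 0 1;0 0 1.5 0 0 0 1;0 0 1.5 0 0 0 1"
}}

```text
time_s: 4.7
tcp_pos: [0.5587, -0.111, 0.1146]
orientation: [1.0, 0.022, -0.0, -0.0]
ft_force: [0.4, -0.3, -0.3]
finger_gap: -0.004
grip_force: 0.0
```

Request:
{"op": "servo_tool", "data": {
  "steps": "0 0 0.7 0 0 0 1;0 0 1.5 0 0 0 1;0 0 1.5 0 0 0 1;0 0 1.5 0 0 0 1"
}}

```text
time_s: 5.1
tcp_pos: [0.5587, -0.111, 0.1131]
orientation: [1.0, 0.022, -0.0, -0.0]
ft_force: [0.1, 0.3, 0.4]
finger_gap: -0.003
grip_force: 0.0
```

Request:
{"op": "servo_tool", "data": {
  "steps": "0 0 0.7 0 0 0 1;0 0 1.5 0 0 0 1;0 0 1.5 0 0 0 1;0 0 1.5 0 0 0 1"
}}

```text
time_s: 5.5
tcp_pos: [0.5587, -0.111, 0.1116]
orientation: [1.0, 0.022, -0.0, -0.0]
ft_force: [-0.9, 0.5, -0.3]
finger_gap: -0.004
grip_force: 0.0
```

Request:
{"op": "servo_tool", "data": {
  "steps": "0 0 0.7 0 0 0 1;0 0 1.5 0 0 0 1;0 0 1.5 0 0 0 1;0 0 1.5 0 0 0 1"
}}

```text
time_s: 5.9
tcp_pos: [0.5587, -0.111, 0.1101]
orientation: [1.0, 0.022, -0.0, 0.0]
ft_force: [0.2, -0.4, 0.2]
finger_gap: 0.001
grip_force: 0.0
```

Request:
{"op": "servo_tool", "data": {
  "steps": "0 0 0.7 0 0 0 1;0 0 1.5 0 0 0 1;0 0 1.5 0 0 0 1;0 0 1.5 0 0 0 1"
}}

```text
time_s: 6.3
tcp_pos: [0.5587, -0.111, 0.1086]
orientation: [1.0, 0.022, -0.0, -0.0]
ft_force: [0.6, -0.3, 0.1]
finger_gap: 0.001
grip_force: 0.0
```

Request:
{"op": "servo_tool", "data": {
  "steps": "0 0 0.7 0 0 0 1;0 0 1.4 0 0 0 1;0 0 1.4 0 0 0 1;0 0 1.4 0 0 0 1"
}}

```text
time_s: 6.7
tcp_pos: [0.5587, -0.111, 0.1072]
orientation: [1.0, 0.022, -0.0, -0.0]
ft_force: [0.1, -0.1, -0.2]
finger_gap: -0.0
grip_force: 0.0
```

```bash
python3 - <<'E'
from h import *
c=cap('wrist','w2.png');print(ctrl.sense()['ft_force'])
E
```

```text
[ 0.15144241 -0.65031386  0.65304001]
```

View pics/w2.png

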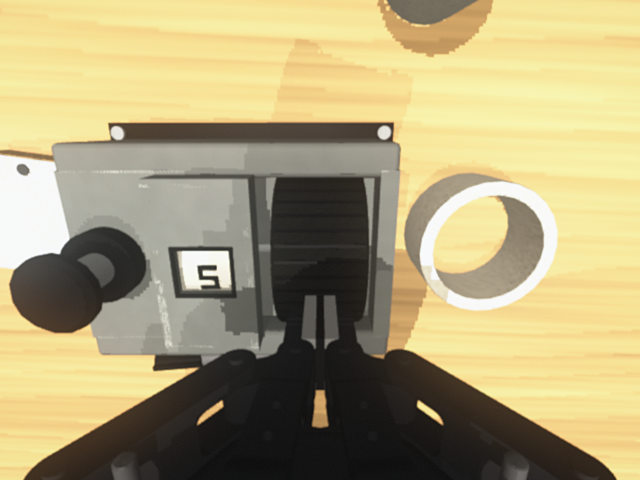

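The tip at (320,297) is over the tyre and there is no contact yet. The window at (202,272) is visible, so I'll keep going down.

Request:
{"op": "servo_tool", "data": {
  "steps": "0 0 0.7 0 0 0 1;0 0 1.2 0 0 0 1;0 0 1.2 0 0 0 1;0 0 1.2 0 0 0 1"
}}

```text
time_s: 7.15
tcp_pos: [0.5587, -0.111, 0.106]
orientation: [1.0, 0.022, -0.0, -0.0]
ft_force: [-0.1, -1.3, -0.1]
finger_gap: 0.004
grip_force: 0.0
```

Request:
{"op": "servo_tool", "data": {
  "steps": "0 0 0.5 0 0 0 1;0 0 1 0 0 0 1;0 0 1 0 0 0 1;0 0 1 0 0 0 1"
}}

```text
time_s: 7.55
tcp_pos: [0.5587, -0.111, 0.105]
orientation: [1.0, 0.022, 0.0, 0.0]
ft_force: [-0.3, -0.2, 0.6]
finger_gap: 0.001
grip_force: 0.0
```

Request:
{"op": "servo_tool", "data": {
  "steps": "0 0 0.5 0 0 0 1;0 0 1 0 0 0 1;0 0 1 0 0 0 1;0 0 1 0 0 0 1"
}}

```text
time_s: 7.95
tcp_pos: [0.5587, -0.111, 0.104]
orientation: [1.0, 0.022, -0.0, -0.0]
ft_force: [0.4, 0.2, -1.1]
finger_gap: -0.001
grip_force: 0.0
```

```bash
python3 - <<'E'
from h import *
s=ctrl.sense();p=s['tcp_pos'];print(s['ft_force'],s['joint_torque'])
c=cap('scene','s2.png');w=cap('wrist','w3.png')
tip=p-[0,0,.017]
print('tip in wrist',proj(w,tip),proj(w,p),'scene',proj(c,tip))
cr=np.array([.5678,-.1107])
print('crown scene',[proj(c,[*cr,z]) for z in(.089,.0965)])
x,y=[int(v) for v in proj(c,tip)]
a=cv2.resize(cv2.imread('pics/s2.png')[y-40:y+35,x-40:x+60],(600,450),interpolation=cv2.INTER_CUBIC)
cv2.imwrite('pics/s2c.png',a);print(x-40,y-40)
E
```

```text
[ 0.37041049  0.2033534  -1.14303686] [-5.08231068e-06 -5.21765327e+01  2.24125855e+00 -1.34577504e+01
  7.45058467e-03  1.79785777e-03  7.51928815e-05]
tip in wrist (np.float64(319.72225472293445), np.float64(282.94267560308305)) (np.float64(319.6965727866037), np.float64(297.30589367487886)) scene (np.float64(239.7472031633161), np.float64(233.59438969906788))
crown scene [(np.float64(237.17674295848474), np.float64(235.65054444297954)), (np.float64(236.81121763641283), np.float64(233.4289033194882))]
199 193
```

View pics/s2c.png

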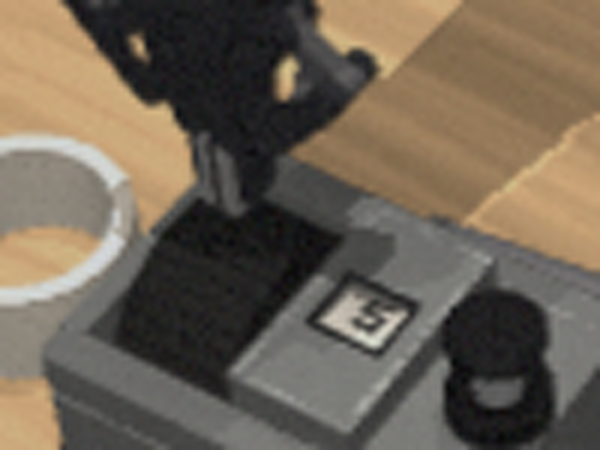

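```bash
python3 - <<'E'
from h import *
a=cv2.cvtColor(cv2.imread('pics/w1.png'),cv2.COLOR_BGR2HSV)
for ch in(1,2):
  print('ch',ch,'cols',list(range(284,358,6)))
  for v in range(276,352,5): print(v,a[v,284:358:6,ch])
w=ctrl.capture('wrist');p=ctrl.sense()['tcp_pos']
for dx in(-.011,0,.011): print(dx,[np.round(proj(w,p+[dx,0,-d]),0) for d in(-.02,0,.017)])
V=w['view'];print(-V[:3,:3].T@V[:3,3]-p)
E
```

```text
ch 1 cols [284, 290, 296, 302, 308, 314, 320, 326, 332, 338, 344, 350, 356]
276 [22 22 20 22 25 32 26 32 31 24 29 33 29]
281 [22 24 23 25 25 32 32 33 33 32 32 33 33]
286 [30 32 29 24 31 36 37 43 34 43 45 47 48]
291 [117  83  40  29  50 130 132 132 131 131 133 130 129]
296 [ 24  21  24  20  32  54 121  57  55 130 132 132 129]
301 [ 24  23  22  21  34  33  87  36  37 134 134 132 135]
306 [126 125 135 135  33  36  85  34  37 136 134 133 134]
311 [126 106  79  68  36  36  92  36  39  94  96 122 131]
316 [126  75  81  70  36  33  90  36  40  87  92  97 133]
321 [118  93  89  64  36  34  96  36  37  83  96  89 131]
326 [126  89  89  44  33  34  96  36  36  56  96 101 131]
331 [132  97  81  40  37  37  92  34  34  53  92  96 132]
336 [127  87  89  41  35  36  87  35  37  41  96  96 131]
341 [125  96  87  95  41  27  83  26  42  92  95  87 122]
346 [102  89  96  80  90  30  71  33  77  87  92  92 103]
351 [92 85 70 85 83 74 75 85 85 70 59 85 96]
ch 2 cols [284, 290, 296, 302, 308, 314, 320, 326, 332, 338, 344, 350, 356]
276 [127 127 126 125 101  80  77  80  83  95  98 100  98]
281 [126 125 1
[... 384 characters left out ...]
75 183]
316 [223  41  41  44  84  85  37  86  83  38  39  42 167]
321 [233  41  40  52  84  83  37  85  83  43  40  43 171]
326 [229  43  40  64  84  83  37  84  84  50  40  43 189]
331 [180  42  41  77  83  82  36  83  83  58  39  40 182]
336 [114  41  40  81  81  79  35  81  82  68  37  40 117]
341 [ 51  40  38  35  68 113  37 116  55  36  35  38  69]
346 [ 40  40  37  35  34 101  36  86  33  35  36  36  37]
351 [39 39 40 36 34 31 34 30 33 33 39 36 37]
-0.011 [array([319., 339.]), array([319., 317.]), array([319., 301.])]
0 [array([320., 318.]), array([320., 297.]), array([320., 283.])]
0.011 [array([321., 296.]), array([321., 277.]), array([321., 264.])]
[0.07972318 0.00337525 0.15606394]
```

Both cameras put the visible fingertip near the TCP height, not 17 mm below it, so I haven't reached the tyre. I'll keep feeling downwards.

Request:
{"op": "servo_tool", "data": {
  "steps": "0 0 0.7 0 0 0 1;0 0 1.5 0 0 0 1;0 0 1.5 0 0 0 1;0 0 1.5 0 0 0 1"
}}

```text
time_s: 8.5
tcp_pos: [0.5587, -0.1109, 0.1025]
orientation: [1.0, 0.022, -0.0, -0.0]
ft_force: [-0.3, -0.9, 0.1]
finger_gap: -0.001
grip_force: 0.0
```

Request:
{"op": "servo_tool", "data": {
  "steps": "0 0 0 0 0 0 1;0 0 0 0 0 0 1"
}}

```text
time_s: 8.7
tcp_pos: [0.5587, -0.111, 0.1025]
orientation: [1.0, 0.022, 0.0, -0.0]
ft_force: [0.7, -0.4, -0.3]
finger_gap: 0.001
grip_force: 0.0
```

Request:
{"op": "servo_tool", "data": {
  "steps": "0 0 0.7 0 0 0 1;0 0 1.5 0 0 0 1;0 0 1.5 0 0 0 1;0 0 1.5 0 0 0 1"
}}

```text
time_s: 9.1
tcp_pos: [0.5587, -0.111, 0.101]
orientation: [1.0, 0.022, -0.0, -0.0]
ft_force: [-0.2, 0.8, -0.4]
finger_gap: 0.001
grip_force: 0.0
```

Request:
{"op": "servo_tool", "data": {
  "steps": "0 0 0.7 0 0 0 1;0 0 1.5 0 0 0 1;0 0 1.5 0 0 0 1;0 0 1.5 0 0 0 1"
}}

```text
time_s: 9.5
tcp_pos: [0.5587, -0.111, 0.0995]
orientation: [1.0, 0.022, -0.0, -0.0]
ft_force: [0.2, 1.0, 0.4]
finger_gap: -0.002
grip_force: 0.0
```

Request:
{"op": "servo_tool", "data": {
  "steps": "0 0 0.7 0 0 0 1;0 0 1.5 0 0 0 1;0 0 1.5 0 0 0 1;0 0 1.5 0 0 0 1"
}}

```text
time_s: 9.9
tcp_pos: [0.5587, -0.111, 0.098]
orientation: [1.0, 0.022, 0.0, 0.0]
ft_force: [-0.4, -0.7, 0.3]
finger_gap: -0.002
grip_force: 0.0
```

Request:
{"op": "servo_tool", "data": {
  "steps": "0 0 0.7 0 0 0 1;0 0 1.5 0 0 0 1;0 0 1.5 0 0 0 1;0 0 1.5 0 0 0 1"
}}

```text
time_s: 10.3
tcp_pos: [0.5587, -0.111, 0.0965]
orientation: [1.0, 0.022, -0.0, 0.0]
ft_force: [-0.3, -0.2, -0.3]
finger_gap: 0.0
grip_force: 0.0
```

Request:
{"op": "servo_tool", "data": {
  "steps": "0 0 0.7 0 0 0 1;0 0 1.5 0 0 0 1;0 0 1.5 0 0 0 1;0 0 1.5 0 0 0 1"
}}

```text
time_s: 10.7
tcp_pos: [0.5587, -0.1109, 0.095]
orientation: [1.0, 0.022, -0.0, -0.0]
ft_force: [0.6, 0.4, 0.4]
finger_gap: -0.003
grip_force: 0.0
```

Request:
{"op": "servo_tool", "data": {
  "steps": "0 0 0.7 0 0 0 1;0 0 1.5 0 0 0 1;0 0 1.5 0 0 0 1;0 0 1.5 0 0 0 1"
}}

```text
time_s: 11.1
tcp_pos: [0.5587, -0.1109, 0.0935]
orientation: [1.0, 0.022, -0.0, -0.0]
ft_force: [0.1, -0.9, 0.2]
finger_gap: -0.002
grip_force: 0.0
```

```bash
python3 - <<'E'
from h import *
c=cap('wrist','w4.png');s=cap('scene','s4.png')
a=cv2.imread('pics/w4.png')[190:400,150:430];b=cv2.imread('pics/s4.png')[193:268,199:299]
cv2.imwrite('pics/v4.png',np.hstack([cv2.resize(a,(420,315)),cv2.resize(b,(380,315),interpolation=cv2.INTER_CUBIC)]))
print(ctrl.sense()['ft_force'])
E
```

```text
[ 0.4965285  -0.77335442  0.85684151]
```

View pics/v4.png

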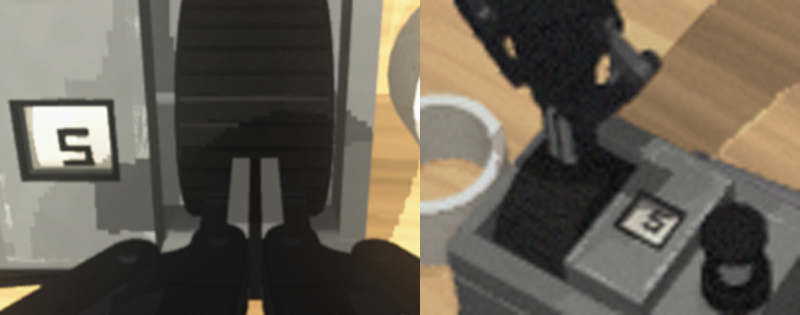

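The tip is hovering just above the tyre and its shadow is converging on it. I'll continue.

Request:
{"op": "servo_tool", "data": {
  "steps": "0 0 0.7 0 0 0 1;0 0 1.5 0 0 0 1;0 0 1.5 0 0 0 1;0 0 1.5 0 0 0 1"
}}

```text
time_s: 11.6
tcp_pos: [0.5587, -0.111, 0.092]
orientation: [1.0, 0.022, -0.0, 0.0]
ft_force: [0.5, 0.3, 0.1]
finger_gap: 0.002
grip_force: 0.0
```

Request:
{"op": "servo_tool", "data": {
  "steps": "0 0 0.7 0 0 0 1;0 0 1.5 0 0 0 1;0 0 1.5 0 0 0 1;0 0 1.5 0 0 0 1"
}}

```text
time_s: 12.0
tcp_pos: [0.5587, -0.1109, 0.0905]
orientation: [1.0, 0.022, -0.0, -0.0]
ft_force: [-0.1, 0.7, 0.5]
finger_gap: 0.001
grip_force: 0.0
```

Request:
{"op": "servo_tool", "data": {
  "steps": "0 0 0.7 0 0 0 1;0 0 1.5 0 0 0 1;0 0 1.5 0 0 0 1;0 0 1.5 0 0 0 1"
}}

```text
time_s: 12.4
tcp_pos: [0.5587, -0.111, 0.089]
orientation: [1.0, 0.022, 0.0, -0.0]
ft_force: [0.0, -0.4, 0.2]
finger_gap: -0.003
grip_force: 0.0
```

Request:
{"op": "servo_tool", "data": {
  "steps": "0 0 0.7 0 0 0 1;0 0 1.5 0 0 0 1;0 0 1.5 0 0 0 1;0 0 1.5 0 0 0 1"
}}

```text
time_s: 12.8
tcp_pos: [0.5588, -0.111, 0.0876]
orientation: [1.0, 0.022, 0.0, 0.0]
ft_force: [0.5, -0.3, 0.8]
finger_gap: -0.003
grip_force: 0.4
```

Request:
{"op": "servo_tool", "data": {
  "steps": "0 0 0.4 0 0 0 1;0 0 0.7 0 0 0 1;0 0 0.7 0 0 0 1;0 0 0.7 0 0 0 1"
}}

```text
time_s: 13.2
tcp_pos: [0.5588, -0.1111, 0.087]
orientation: [1.0, 0.022, 0.0, 0.0]
ft_force: [-0.4, -0.8, 4.1]
finger_gap: 0.003
grip_force: 2.0
```

Contact, with 4 N. I'll add a little load and start the first stroke.

Request:
{"op": "servo_tool", "data": {
  "steps": "0 0 0.4 0 0 0 1;0 0 0.7 0 0 0 1;1 0 0.7 0 0 0 1;2 0 0.7 0 0 0 1;3 0 0.7 0 0 0 1;4 0 0.7 0 0 0 1;4 0 0.7 0 0 0 1"
}}

```text
time_s: 13.9
tcp_pos: [0.5614, -0.1111, 0.0863]
orientation: [1.0, 0.022, -0.001, -0.0]
ft_force: [-3.6, -0.5, 7.2]
finger_gap: -0.005
grip_force: 4.0
```

```bash
cat >> h.py <<'E'
def meas(f=None,z=.0865,px=12,bot=-11):
    # dark centroid rows inside the window, white opening
    c=ctrl.capture('wrist');im=win(c,z=z,px=px,f=f)
    g=cv2.cvtColor(im,cv2.COLOR_BGR2GRAY);return c,im,g
E
python3 - <<'E'
from h import *
s=ctrl.sense();print(s['ft_force'],s['tcp_pos'],s['grip_force'])
a=cv2.imread('pics/w4.png');c=ctrl.capture('wrist')
im0=cv2.cvtColor(a,cv2.COLOR_BGR2RGB)
I=[]
for d in(dict(c,image=im0),c):  # w4 pose differs by a few mm: use own view shift
    V=np.array(c['view']).copy()
    if d is not c:
        dp=np.array([.5587,-.1109,.0935])-s['tcp_pos'];V[:3,3]-=V[:3,:3]@dp
    d=dict(d,view=V)
    for z in(.097,.086): 
        i=win(d,z=z,px=5)
        for x in range(-20,25,5): cv2.line(i,(0,(25-x)*5),(7,(25-x)*5),(0,0,255) if x else (0,255,0),1)
        I.append(i)
cv2.imwrite('pics/v5.png',np.hstack(I))
E
```

```text
[-3.60908254 -0.52714635  7.20938584] [ 0.56144746 -0.11110244  0.08630833] 3.9772434532642365
```

View pics/v5.png

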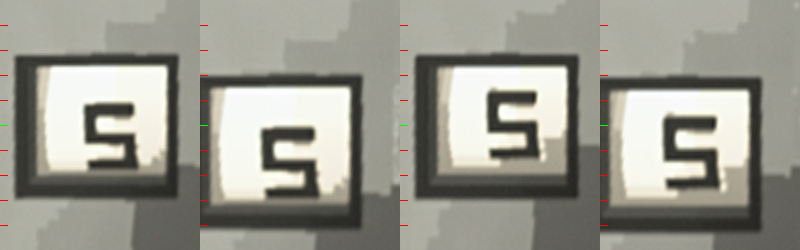

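The tyre turns: the 5 has moved up from about -7.8 to -5.5 mm in the wrist view, with no sliding. I'll continue the stroke.

Request:
{"op": "servo_tool", "data": {
  "steps": "1 0 0.2 0 0 0 1;2 0 0.3 0 0 0 1;4 0 0.3 0 0 0 1;6 0 0.3 0 0 0 1;8 0 0.3 0 0 0 1;10 0 0.3 0 0 0 1;12 0 0.3 0 0 0 1;14 0 0.3 0 0 0 1;14 0 0.3 0 0 0 1;14 0 0.3 0 0 0 1"
}}

```text
time_s: 14.95
tcp_pos: [0.5759, -0.1104, 0.0862]
orientation: [1.0, 0.022, -0.001, -0.0]
ft_force: [-3.3, -1.1, 8.3]
finger_gap: -0.001
grip_force: 4.2
```

```bash
cat >> h.py <<'E'
def track(z=.0865,px=10,f=None):
    c=ctrl.capture('wrist');im=win(c,z=z,px=px,f=f);g=cv2.cvtColor(im,cv2.COLOR_BGR2GRAY)
    b=(g<95).astype(np.uint8);n,l,st,ce=cv2.connectedComponentsWithStats(b)
    for i in range(1,n):
        x,y,w,h,a=st[i]
        if a>3*px*px and 2*px<w<16*px and h<20*px: print('comp y[%.1f..%.1f] x[%.1f..%.1f] ctr %.1f area %.0f'%(32-(x+w)/px,32-x/px,25-(y+h)/px,25-y/px,25-(y+h/2)/px,a/px/px))
    r=cv2.resize(b,(40,50),interpolation=cv2.INTER_AREA) if f=='p' else None
    if f=='p':
        for k in range(8,44): print('%3d '%(25-k)+''.join('#' if v else '.' for v in r[k]))
    s=ctrl.sense();p=s['tcp_pos'];d=p[:2]-O;u=np.array([np.cos(YAW),np.sin(YAW)])
    print('tcp marker x %.1f y %.1f z %.1f'%(d@u*1e3,(d@[-u[1],u[0]])*1e3,p[2]*1e3),'F',np.round(s['ft_force'],1),'t',s['time_s'])
E
python3 -c "
from h import *
track(f='p')"
```

```text
Traceback (most recent call last):
  File "h.py", line 38, in track
    c=ctrl.capture('wrist');im=win(c,z=z,px=px,f=f);g=cv2.cvtColor(im,cv2.COLOR_BGR2GRAY)
                               ~~~^^^^^^^^^^^^^^^^^
  File "h.py", line 31, in win
    if f: cv2.imwrite('pics/'+f,im)
          ~~~~~~~~~~~^^^^^^^^^^^^^^
cv2.error: OpenCV(4.12.0) /io/opencv/modules/imgcodecs/src/loadsave.cpp:1051: error: (-2:Unspecified error) could not find a writer for the specified extension in function 'imwrite_'
```

```bash
sed -i "s/im=win(c,z=z,px=px,f=f)/im=win(c,z=z,px=px)/" h.py
python3 -c "
from h import *
track(f='p')"
```

```text
17 ........................................
 16 ........................................
 15 ........................................
 14 ........................................
 13 ........................................
 12 ........................................
 11 ........................................
 10 ........................................
  9 .............###################........
  8 ################################........
  7 ################################........
  6 ##...........###########......##........
  5 ##...................##.......##.......#
  4 ##....................#.......###.......
  3 ##...................##.......###.......
  2 ##...................##.......###.......
  1 ##...................##.......###.......
  0 ##...........##########.......###.......
 -1 ##...........##########.......###.......
 -2 ##............................###......#
 -3 ##............................###.......
 -4 ##............................###......#
 -5 ##............................###......#
 -6 ##............................###.......
 -7 ##............................###.......
 -8 ##............................###.......
 -9 ##............................###.......
-10 ##............##########......###......#
-11 ##............##..............###.....##
-12 ##............##..............###.....##
-13 ##............##..............###......#
-14 ##............###########.....###....###
-15 ##............###########.....###...#.##
-16 ##............###########.....###....###
-17 #################################.....##
-18 #################################...####
tcp marker x 8.1 y -48.1 z 86.2 F [-2.4 -0.5  9.1] t 15.05
```

6's top is at -10 mm, so 7 needs about 50 mm more of tyre travel: three strokes. Next is lift, go back 19, press, roll.

Request:
{"op": "servo_tool", "data": {
  "steps": "0 0 -3 0 0 0 1;0 0 -6 0 0 0 1;-10 0 -6 0 0 0 1;-19 0 -6 0 0 0 1;-19 0 -4 0 0 0 1;-19 0 -2 0 0 0 1;-19 0 -1 0 0 0 1;-19 0 -0.5 0 0 0 1;-19 0 0 0 0 0 1;-19 0 0 0 0 0 1;-18 0 0 0 0 0 1;-16 0 0 0 0 0 1;-13.5 0 0 0 0 0 1;-11 0 0 0 0 0 1;-8.5 0 0 0 0 0 1;-6 0 0 0 0 0 1;-3.5 0 0 0 0 0 1;-1 0 0 0 0 0 1;0 0 0 0 0 0 1;0 0 0 0 0 0 1"
}}

```text
time_s: 17.05
tcp_pos: [0.5765, -0.1104, 0.0864]
orientation: [1.0, 0.022, -0.0, 0.0]
ft_force: [-3.0, 0.1, 8.3]
finger_gap: -0.005
grip_force: 3.9
```

```bash
python3 -c "
from h import *
track(f='p')"
```

```text
17 ........................................
 16 ........................................
 15 ........................................
 14 ........................................
 13 ........................................
 12 ........................................
 11 ........................................
 10 ........................................
  9 .............###################........
  8 ################################........
  7 ################################........
  6 ##.................####.......###.......
  5 ##...........##########.......###.......
  4 ##...........##########.......###.......
  3 ##...........##...............###.......
  2 ##...........##...............###.......
  1 ##...........##...............###.......
  0 ##...........##...............###.......
 -1 ##...........###..............###.......
 -2 ##...........##########.......###.......
 -3 ##...........##########.......###.......
 -4 ##...........##......##.......###.......
 -5 ##...........##......##.......###......#
 -6 ##...........##......##.......###......#
 -7 ##...........###.....##.......###......#
 -8 ##...........##########.......###.......
 -9 ##............................###.......
-10 ##............................###......#
-11 ##............................###.....##
-12 ##............................###......#
-13 ##............................###....###
-14 ##............................###....###
-15 ##............................###....###
-16 ##............###########....####....###
-17 #################################....###
-18 #################################..#####
tcp marker x 8.7 y -48.1 z 86.4 F [-2.6 -0.7  7.9] t 17.1
```

Request:
{"op": "servo_tool", "data": {
  "steps": "0 0 -3 0 0 0 1;0 0 -6 0 0 0 1;-10 0 -6 0 0 0 1;-19 0 -6 0 0 0 1;-19 0 -4 0 0 0 1;-19 0 -2 0 0 0 1;-19 0 -1 0 0 0 1;-19 0 -0.5 0 0 0 1;-19 0 0 0 0 0 1;-19 0 0 0 0 0 1;-18 0 0 0 0 0 1;-16 0 0 0 0 0 1;-13.5 0 0 0 0 0 1;-11 0 0 0 0 0 1;-8.5 0 0 0 0 0 1;-6 0 0 0 0 0 1;-3.5 0 0 0 0 0 1;-1 0 0 0 0 0 1;0 0 0 0 0 0 1;0 0 0 0 0 0 1"
}}

```text
time_s: 19.1
tcp_pos: [0.5764, -0.1104, 0.0864]
orientation: [1.0, 0.022, -0.0, 0.0]
ft_force: [-3.1, -0.0, 7.3]
finger_gap: 0.001
grip_force: 3.9
```

```bash
python3 -c "
from h import *
track(f='p')"
```

```text
comp y[7.5..19.0] x[-15.1..-3.5] ctr -9.3 area 39
 17 ........................................
 16 ........................................
 15 ........................................
 14 ........................................
 13 ........................................
 12 ........................................
 11 ........................................
 10 ........................................
  9 .............########...######.#........
  8 ################################........
  7 #########...####################........
  6 ##..................###.......###.......
  5 ##............................###.......
  4 ##............................###.......
  3 ##............................###.......
  2 ##............................###.......
  1 ##............................###.......
  0 ##............................###.......
 -1 ##............................###.......
 -2 ##............................###.......
 -3 ##............................###.......
 -4 ##...........##########.......###.......
 -5 ##...................##.......###.......
 -6 ##...................##.......###.......
 -7 ##...................##.......###.......
 -8 ##....................#.......###.......
 -9 ##....................#.......###.......
-10 ##....................##......###.......
-11 ##....................##......###......#
-12 ##....................##......###......#
-13 ##....................##......###......#
-14 ##....................##......###.....##
-15 ##............................###.....##
-16 ##...........................####....###
-17 #################################.....##
-18 #################################....###
tcp marker x 8.6 y -48.1 z 86.4 F [-2.8 -0.6  7.5] t 19.15
```

Request:
{"op": "servo_tool", "data": {
  "steps": "0 0 -3 0 0 0 1;0 0 -6 0 0 0 1;-10 0 -6 0 0 0 1;-16 0 -6 0 0 0 1;-16 0 -4 0 0 0 1;-16 0 -2 0 0 0 1;-16 0 -1 0 0 0 1;-16 0 -0.5 0 0 0 1;-16 0 0 0 0 0 1;-16 0 0 0 0 0 1;-15 0 0 0 0 0 1;-13 0 0 0 0 0 1;-10.5 0 0 0 0 0 1;-8 0 0 0 0 0 1;-6 0 0 0 0 0 1;-4 0 0 0 0 0 1;-3 0 0 0 0 0 1;-3 0 0 0 0 0 1;-3 0 0 0 0 0 1"
}}

```text
time_s: 21.05
tcp_pos: [0.5733, -0.1105, 0.0864]
orientation: [1.0, 0.022, -0.0, 0.0]
ft_force: [-2.9, -0.6, 8.3]
finger_gap: 0.0
grip_force: 3.9
```

```bash
python3 -c "
from h import *
track(f='p')
c=ctrl.capture('top');V=c['view'];print(-V[:3,:3].T@V[:3,3])
c=ctrl.capture('wrist');V=c['view'];print(-V[:3,:3].T@V[:3,3])
for z in (.0865,.09,.083): track(z=z)"
```

```text
comp y[-8.0..-0.7] x[-25.0..-16.6] ctr -20.8 area 28
 17 ........................................
 16 ........................................
 15 ........................................
 14 ........................................
 13 ........................................
 12 ........................................
 11 ........................................
 10 ........................................
  9 ################################........
  8 ################################........
  7 #####........###########......##........
  6 ##............#########.......##........
  5 ##...................##.......##........
  4 ##...................##.......##........
  3 ##...................##.......##........
  2 ##...................##.......###.......
  1 ##...................##.......###.......
  0 ##...................##.......###.......
 -1 ##...................##.......###.......
 -2 ##...................##.......###.......
 -3 ##...................##.......###.......
 -4 ##...................##.......###.......
 -5 ##...................##.......###.......
 -6 ##......
[... 337 characters left out ...]
###.......
-14 ##.............#########......###.......
-15 ##............###########.....###.......
-16 ##............###########....####.......
-17 #################################......#
-18 #################################......#
tcp marker x 5.5 y -48.1 z 86.4 F [-3.  -0.7  8. ] t 21.1
[0.30967141 0.02075181 1.13448084]
[ 0.65311729 -0.10717478  0.24241065]
comp y[-8.0..-0.7] x[-25.0..-18.3] ctr -21.6 area 25
tcp marker x 5.4 y -48.1 z 86.4 F [-3.5 -0.8  8.2] t 21.25
comp y[-8.0..1.7] x[-25.0..-15.8] ctr -20.4 area 44
tcp marker x 5.5 y -48.2 z 86.4 F [-3.8 -0.4  7.9] t 21.3
comp y[-8.0..-2.1] x[-25.0..-14.8] ctr -19.9 area 26
tcp marker x 5.5 y -48.1 z 86.4 F [-3.3  0.1  7.4] t 21.35
```

The 7 is roughly centred, at about +0.5 mm. I'll lift off and look from straight above to remove the parallax.

Request:
{"op": "servo_tool", "data": {
  "steps": "0 0 -3 0 0 0 1;0 0 -10 0 0 0 1;0 0 -40 0 0 0 1;-30 -30 -74 0 0 0 1;-60 -60 -74 0 0 0 1;-85 -60 -74 0 0 0 1;-85 -60 -74 0 0 0 1;-85 -60 -74 0 0 0 1;-85 -60 -74 0 0 0 1"
}}

```text
time_s: 22.25
tcp_pos: [0.4876, -0.0545, 0.1601]
orientation: [1.0, 0.022, 0.001, 0.0]
ft_force: [-0.5, -0.6, -0.3]
finger_gap: 0.003
grip_force: 0.0
```

```bash
python3 - <<'E'
from h import *
c=ctrl.capture('wrist');V=c['view'];print(-V[:3,:3].T@V[:3,3])
track(f='p')
im=np.hstack([win(c,z=z,px=10) for z in(.0865,.097)])
cv2.imwrite('pics/v6.png',im)
g=cv2.cvtColor(im[:,:400],cv2.COLOR_BGR2GRAY)
print('digit stem',[(round(25-k/10,1),int(v)) for k,v in enumerate(g[:,195:225].min(1)) if k%5==0 and 120<k<400])
g=cv2.cvtColor(im[:,400:],cv2.COLOR_BGR2GRAY)
print('opening z97',[(round(25-k/10,1),int(v)) for k,v in enumerate(np.median(g[:,100:120],1)) if k%5==0 and 80<k<420])
E
```

```text
[ 0.56706056 -0.05108874  0.31629776]
comp y[7.5..17.1] x[-4.5..9.0] ctr 2.2 area 32
 17 ........................................
 16 ........................................
 15 ..................##################....
 14 ...#################################....
 13 ...##.............................##....
 12 ...##..............................#....
 11 ...##..............................#....
 10 ...##..............................#....
  9 ...##...........########...........#....
  8 ...##..........#########...........#....
  7 ...##..................#...........#....
  6 ...##..................#...........#....
  5 ...##..................#...........#....
  4 ...##..................#...........#....
  3 ...##..................#...........#....
  2 ...##..................#...........#....
  1 ...##..................#...........#....
  0 ...##..................#...........#....
 -1 ...##..................#...........#....
 -2 ...##..................#...........#....
 -3 ...##..................#...........#....
 -4 ...##..............................#....
 -5 ...##................
[... 1546 characters left out ...]
, 184), (10.0, 224), (9.5, 242), (9.0, 244), (8.5, 244), (8.0, 243), (7.5, 243), (7.0, 243), (6.5, 243), (6.0, 243), (5.5, 244), (5.0, 244), (4.5, 244), (4.0, 244), (3.5, 244), (3.0, 244), (2.5, 244), (2.0, 244), (1.5, 244), (1.0, 243), (0.5, 244), (0.0, 244), (-0.5, 243), (-1.0, 243), (-1.5, 243), (-2.0, 243), (-2.5, 242), (-3.0, 241), (-3.5, 241), (-4.0, 240), (-4.5, 239), (-5.0, 238), (-5.5, 238), (-6.0, 236), (-6.5, 235), (-7.0, 234), (-7.5, 233), (-8.0, 233), (-8.5, 232), (-9.0, 231), (-9.5, 230), (-10.0, 230), (-10.5, 232), (-11.0, 226), (-11.5, 192), (-12.0, 128), (-12.5, 68), (-13.0, 56), (-13.5, 70), (-14.0, 109), (-14.5, 148), (-15.0, 163), (-15.5, 163), (-16.0, 161), (-16.5, 159)]
```

View pics/v6.png

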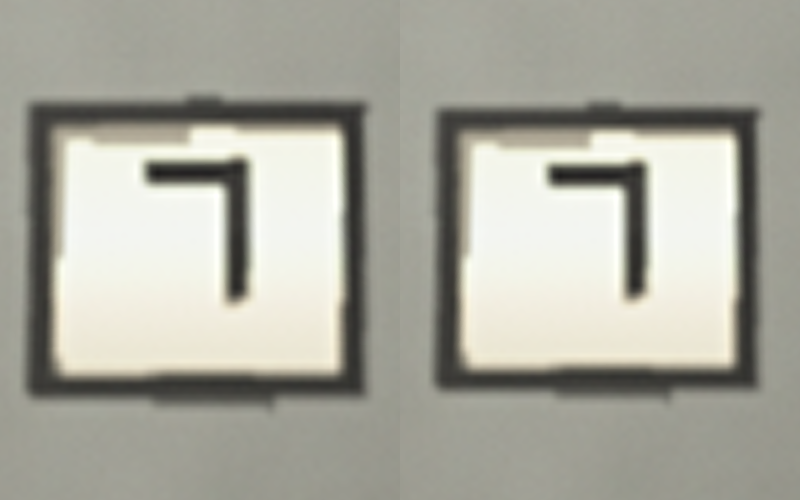

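The view from above shows an upright 7, complete but about 2 mm towards +x (rows 160–300, window 125–375). I'll roll back 2.6 mm at the tyre, lift and re-measure.

Request:
{"op": "servo_tool", "data": {
  "steps": "40 30 0 0 0 0 1;80 60 0 0 0 0 1;80 60 35 0 0 0 1;80 60 60 0 0 0 1;80 60 68 0 0 0 1;80 60 71 0 0 0 1;80 60 72.5 0 0 0 1;80 60 73.5 0 0 0 1;80 60 74 0 0 0 1;80 60 74 0 0 0 1;79.5 60 74 0 0 0 1;79 60 74 0 0 0 1;78 60 74 0 0 0 1;77.4 60 74 0 0 0 1;77.4 60 74 0 0 0 1;77.4 60 72 0 0 0 1;77.4 60 64 0 0 0 1;77.4 60 34 0 0 0 1;40 30 0 0 0 0 1;0 0 0 0 0 0 1"
}}

```text
time_s: 24.35
tcp_pos: [0.4934, -0.059, 0.1614]
orientation: [1.0, 0.021, 0.002, 0.0]
ft_force: [-0.0, 0.9, -0.2]
finger_gap: 0.0
grip_force: 0.0
```

Request:
{"op": "servo_tool", "data": {
  "steps": "0 0 0 0 0 0 1;0 0 0 0 0 0 1;0 0 0 0 0 0 1"
}}

```text
time_s: 24.65
tcp_pos: [0.4925, -0.0587, 0.1592]
orientation: [1.0, 0.022, -0.0, 0.0]
ft_force: [0.0, 0.3, 0.2]
finger_gap: -0.003
grip_force: 0.0
```

```bash
python3 - <<'E'
from h import *
c=ctrl.capture('wrist');V=c['view'];print(-V[:3,:3].T@V[:3,3])
track(f='p')
E
```

```text
[ 0.57222457 -0.05532883  0.31525945]
comp y[7.5..17.3] x[-5.1..7.9] ctr 1.4 area 32
 17 ........................................
 16 ........................................
 15 ......................####..............
 14 ...#################################....
 13 ...###...........................###....
 12 ...##.............................##....
 11 ...##..............................#....
 10 ...##..............................#....
  9 ...##..............................#....
  8 ...##..........#########...........#....
  7 ...##..........#########...........#....
  6 ...##..................#...........#....
  5 ...##..................#...........#....
  4 ...##..................#...........#....
  3 ...##..................#...........#....
  2 ...##..................#...........#....
  1 ...##..................#...........#....
  0 ...##..................#...........#....
 -1 ...##..................#...........#....
 -2 ...##..................#...........#....
 -3 ...##..................#...........#....
 -4 ...##..................#...........#....
 -5 ...##..............................#....
 -6 ...##..............................#....
 -7 ...##..............................#....
 -8 ...##..............................#....
 -9 ...##..............................#....
-10 ...##..............................#....
-11 ...##.............................##....
-12 ...##.............................##....
-13 ...#################################....
-14 ...#################################....
-15 .........................#..............
-16 ........................................
-17 ........................................
-18 ........................................
tcp marker x -72.7 y 6.9 z 158.9 F [ 0.8  0.2 -0.5] t 24.75
```

Request:
{"op": "servo_tool", "data": {
  "steps": "40 30 0 0 0 0 1;75 55 0 0 0 0 1;75 55 0 0 0 0 1;75 55 35 0 0 0 1;75 55 60 0 0 0 1;75 55 68 0 0 0 1;75 55 71 0 0 0 1;75 55 72.2 0 0 0 1;75 55 72.8 0 0 0 1;75 55 73 0 0 0 1;75 55 73 0 0 0 1;74.5 55 73 0 0 0 1;73.5 55 73 0 0 0 1;72.5 55 73 0 0 0 1;72 55 73 0 0 0 1;72 55 73 0 0 0 1;72 55 73 0 0 0 1"
}}

```text
time_s: 26.45
tcp_pos: [0.5686, -0.1102, 0.0869]
orientation: [1.0, 0.022, 0.002, 0.0]
ft_force: [4.1, 0.0, 5.7]
finger_gap: -0.001
grip_force: 2.8
```

Request:
{"op": "servo_tool", "data": {
  "steps": "0 0 -2 0 0 0 1;0 0 -10 0 0 0 1;0 0 -40 0 0 0 1;-40 -30 -73 0 0 0 1;-78 -60 -73 0 0 0 1;-78 -60 -73 0 0 0 1;-78 -60 -73 0 0 0 1;-78 -60 -73 0 0 0 1;-78 -60 -73 0 0 0 1"
}}

```text
time_s: 27.35
tcp_pos: [0.4868, -0.0545, 0.1589]
orientation: [1.0, 0.022, 0.0, 0.0]
ft_force: [0.7, -0.1, 0.2]
finger_gap: 0.001
grip_force: 0.0
```

```bash
python3 - <<'E'
from h import *
c=ctrl.capture('wrist');V=c['view'];print(-V[:3,:3].T@V[:3,3])
track(f='p')
rel([.5626,.0073,.180],YAW)
E
```

```text
[ 0.56653348 -0.05110928  0.31500028]
comp y[7.4..17.1] x[-5.6..7.7] ctr 1.1 area 32
 17 ........................................
 16 ........................................
 15 ..................##################....
 14 ...##################################...
 13 ...##.............................###...
 12 ...##..............................#....
 11 ...##..............................#....
 10 ...##..............................#....
  9 ...##..............................#....
  8 ...##..........##..................#....
  7 ...##..........#########...........#....
  6 ...##..................#...........#....
  5 ...##..................#...........#....
  4 ...##..................#...........#....
  3 ...##..................#...........#....
  2 ...##..................#...........#....
  1 ...##..................#...........#....
  0 ...##..................##..........#....
 -1 ...##..................##..........#....
 -2 ...##..................##..........#....
 -3 ...##..................##..........#....
 -4 ...##..................##..........#....
 -5 ...##..................#...........#....
 -6 ...##..............................#....
 -7 ...##..............................#....
 -8 ...##..............................#....
 -9 ...##..............................#....
-10 ...##..............................#....
-11 ...##.............................##....
-12 ...##.............................##....
-13 ...#################################....
-14 ..........##################............
-15 ........................................
-16 ........................................
-17 ........................................
-18 ........................................
tcp marker x -78.7 y 11.7 z 158.8 F [-0.2  0.1 -0.5] t 27.45
shift mm [ 78.6 -58.4 -21.3] turn [ 0.02  0.01 -0.02]
```

Still about 1 mm high because the last stroke was too lightly loaded. One more roll-back with normal load.

Request:
{"op": "servo_tool", "data": {
  "steps": "40 30 0 0 0 0 1;80 60 0 0 0 0 1;80 60 0 0 0 0 1;80 60 35 0 0 0 1;80 60 60 0 0 0 1;80 60 68 0 0 0 1;80 60 71 0 0 0 1;80 60 72.2 0 0 0 1;80 60 73 0 0 0 1;80 60 73.4 0 0 0 1;80 60 73.4 0 0 0 1;79.5 60 73.4 0 0 0 1;78.5 60 73.4 0 0 0 1;77.5 60 73.4 0 0 0 1;77.2 60 73.4 0 0 0 1;77.2 60 73.4 0 0 0 1;77.2 60 73.4 0 0 0 1"
}}

```text
time_s: 29.15
tcp_pos: [0.5684, -0.1103, 0.0868]
orientation: [1.0, 0.022, 0.003, 0.0]
ft_force: [3.6, -0.2, 5.1]
finger_gap: -0.004
grip_force: 2.9
```

Request:
{"op": "servo_tool", "data": {
  "steps": "0 0 -2 0 0 0 1;0 0 -10 0 0 0 1;0 0 -40 0 0 0 1;-40 -30 -73 0 0 0 1;-77 -60 -73 0 0 0 1;-77 -60 -73 0 0 0 1;-77 -60 -73 0 0 0 1;-77 -60 -73 0 0 0 1;-77 -60 -73 0 0 0 1"
}}

```text
time_s: 30.05
tcp_pos: [0.4871, -0.0545, 0.1585]
orientation: [1.0, 0.022, 0.0, 0.0]
ft_force: [1.4, -0.5, -0.7]
finger_gap: -0.001
grip_force: 0.0
```

```bash
python3 - <<'E'
from h import *
track();
import h
c=ctrl.capture('wrist');V=c['view'];print(-V[:3,:3].T@V[:3,3])
g=cv2.cvtColor(win(c,px=10),cv2.COLOR_BGR2GRAY)
w=g[:,100:130].mean(1)>150;k=np.where(w[80:420])[0]+80;
k=[i for i in range(100,400) if w[i]]
# contiguous bright run through centre row
a=b=300
while w[a-1]:a-=1
while w[b+1]:b+=1
print('opening x',25-a/10,25-b/10)
rel([.5626,.0073,.180],YAW)
E
```

```text
comp y[7.5..17.1] x[-5.6..7.6] ctr 1.0 area 32
tcp marker x -78.3 y 11.7 z 158.4 F [ 0.7 -0.5 -0.5] t 30.1
[ 0.56666494 -0.0511065   0.31451784]
opening x 12.1 -12.299999999999997
shift mm [ 78.4 -58.4 -21.7] turn [ 0.02  0.02 -0.03]
```

Request:
{"op": "servo_tool", "data": {
  "steps": "40 30 0 0 0 0 1;80 60 0 0 0 0 1;80 60 0 0 0 0 1;80 60 35 0 0 0 1;80 60 60 0 0 0 1;80 60 68 0 0 0 1;80 60 71 0 0 0 1;80 60 72.2 0 0 0 1;80 60 73 0 0 0 1;80 60 73.4 0 0 0 1;80 60 73.4 0 0 0 1"
}}

```text
time_s: 31.25
tcp_pos: [0.5691, -0.1102, 0.0868]
orientation: [1.0, 0.022, 0.001, 0.0]
ft_force: [-3.8, 0.4, 5.6]
finger_gap: 0.003
grip_force: 2.9
```

Request:
{"op": "servo_tool", "data": {
  "steps": "-0.5 0 0 0 0 0 1;-1.5 0 0 0 0 0 1;-2.5 0 0 0 0 0 1;-3.5 0 0 0 0 0 1;-3.7 0 0 0 0 0 1;-3.7 0 0 0 0 0 1;-3.7 0 0 0 0 0 1"
}}

```text
time_s: 31.95
tcp_pos: [0.5683, -0.1102, 0.0868]
orientation: [1.0, 0.022, 0.003, 0.0]
ft_force: [3.4, 0.6, 6.0]
finger_gap: -0.001
grip_force: 3.0
```

Request:
{"op": "servo_tool", "data": {
  "steps": "0 0 -2 0 0 0 1;0 0 -10 0 0 0 1;0 0 -40 0 0 0 1;-40 -30 -73 0 0 0 1;-77 -60 -73 0 0 0 1;-77 -60 -73 0 0 0 1;-77 -60 -73 0 0 0 1;-77 -60 -73 0 0 0 1;-77 -60 -73 0 0 0 1"
}}

```text
time_s: 32.85
tcp_pos: [0.4865, -0.0546, 0.1582]
orientation: [1.0, 0.022, 0.0, 0.0]
ft_force: [0.8, 0.3, 0.7]
finger_gap: -0.005
grip_force: 0.0
```

```bash
python3 - <<'E'
from h import *
track();rel([.5626,.0073,.180],YAW)
E
```

```text
comp y[7.5..17.1] x[-5.2..7.8] ctr 1.3 area 31
tcp marker x -79.0 y 11.6 z 158.0 F [ 0.7 -0.4 -0. ] t 32.9
shift mm [ 78.9 -58.5 -22. ] turn [ 0.03 -0.01 -0.03]
```

The touchdown itself was pushing +x at 3.8 N before the arm had settled, which cancelled the roll-back. This time I'll settle in the air first.

Request:
{"op": "servo_tool", "data": {
  "steps": "40 30 0 0 0 0 1;82 60 0 0 0 0 1;82 60 0 0 0 0 1;82 60 35 0 0 0 1;82 60 60 0 0 0 1;81 60 64 0 0 0 1;80 60 66 0 0 0 1;80 60 66 0 0 0 1;80 60 66 0 0 0 1;80 60 66 0 0 0 1;80 60 66 0 0 0 1;80 60 68 0 0 0 1;80 60 70 0 0 0 1;80 60 71 0 0 0 1;80 60 72 0 0 0 1;80 60 72.7 0 0 0 1;80 60 73.2 0 0 0 1;80 60 73.2 0 0 0 1"
}}

```text
time_s: 34.7
tcp_pos: [0.5682, -0.1102, 0.0861]
orientation: [1.0, 0.022, 0.0, 0.0]
ft_force: [-2.0, -0.5, 9.6]
finger_gap: 0.001
grip_force: 4.6
```

Request:
{"op": "servo_tool", "data": {
  "steps": "-0.5 0 0 0 0 0 1;-1 0 0 0 0 0 1;-1.6 0 0 0 0 0 1;-2.2 0 0 0 0 0 1;-2.2 0 0 0 0 0 1;-2.2 0 0 0 0 0 1"
}}

```text
time_s: 35.3
tcp_pos: [0.568, -0.1102, 0.0865]
orientation: [1.0, 0.022, 0.002, 0.0]
ft_force: [1.4, -0.1, 7.6]
finger_gap: 0.003
grip_force: 3.7
```

Request:
{"op": "servo_tool", "data": {
  "steps": "0 0 -2 0 0 0 1;0 0 -10 0 0 0 1;0 0 -40 0 0 0 1;-40 -30 -73 0 0 0 1;-78 -60 -73 0 0 0 1;-78 -60 -73 0 0 0 1;-78 -60 -73 0 0 0 1;-78 -60 -73 0 0 0 1;-78 -60 -73 0 0 0 1"
}}

```text
time_s: 36.2
tcp_pos: [0.4865, -0.0546, 0.158]
orientation: [1.0, 0.022, 0.0, 0.0]
ft_force: [0.6, -0.2, 0.2]
finger_gap: 0.0
grip_force: 0.0
```

```bash
python3 - <<'E'
from h import *
track();rel([.5626,.0073,.180],YAW)
E
```

```text
comp y[7.5..17.1] x[-5.2..7.8] ctr 1.3 area 31
tcp marker x -79.0 y 11.6 z 157.9 F [-0.1  0.4  0.1] t 36.25
shift mm [ 79.  -58.5 -22.1] turn [ 0.03 -0.02 -0.03]
```

The force only swung from -2.0 to +1.4 N, so the drum never turned. The arm yields about 0.65 mm per N sideways. I'll repeat with a larger pull.

Request:
{"op": "servo_tool", "data": {
  "steps": "40 30 0 0 0 0 1;82 60 0 0 0 0 1;82 60 0 0 0 0 1;82 60 35 0 0 0 1;82 60 60 0 0 0 1;81 60 64 0 0 0 1;80 60 66 0 0 0 1;80 60 66 0 0 0 1;80 60 66 0 0 0 1;80 60 66 0 0 0 1;80 60 66 0 0 0 1;80 60 68 0 0 0 1;80 60 70 0 0 0 1;80 60 71 0 0 0 1;80 60 72 0 0 0 1;80 60 72.7 0 0 0 1;80 60 73.2 0 0 0 1;80 60 73.2 0 0 0 1"
}}

```text
time_s: 38.05
tcp_pos: [0.568, -0.1103, 0.086]
orientation: [1.0, 0.022, 0.0, 0.0]
ft_force: [-1.9, 0.1, 9.7]
finger_gap: 0.003
grip_force: 4.8
```

Request:
{"op": "servo_tool", "data": {
  "steps": "-1 0 0 0 0 0 1;-2 0 0 0 0 0 1;-3 0 0 0 0 0 1;-4 0 0 0 0 0 1;-4.6 0 0 0 0 0 1;-4.6 0 0 0 0 0 1;-4.6 0 0 0 0 0 1"
}}

```text
time_s: 38.75
tcp_pos: [0.5669, -0.1103, 0.0866]
orientation: [1.0, 0.022, 0.004, 0.0]
ft_force: [3.0, -0.2, 8.0]
finger_gap: 0.0
grip_force: 3.4
```

Request:
{"op": "servo_tool", "data": {
  "steps": "0 0 -2 0 0 0 1;0 0 -10 0 0 0 1;0 0 -40 0 0 0 1;-40 -30 -73 0 0 0 1;-76 -60 -73 0 0 0 1;-76 -60 -73 0 0 0 1;-76 -60 -73 0 0 0 1;-76 -60 -73 0 0 0 1;-76 -60 -73 0 0 0 1"
}}

```text
time_s: 39.65
tcp_pos: [0.4857, -0.0546, 0.1578]
orientation: [1.0, 0.022, 0.0, 0.0]
ft_force: [0.3, -0.7, -0.3]
finger_gap: 0.004
grip_force: 0.0
```

```bash
python3 - <<'E'
from h import *
track(f='p');rel([.5626,.0073,.145],YAW)
E
```

```text
comp y[7.5..17.1] x[-5.9..7.3] ctr 0.7 area 33
 17 ........................................
 16 ........................................
 15 ....#.......###..###################....
 14 ...##################################...
 13 ...##.............................###...
 12 ...##.............................##....
 11 ...##..............................#....
 10 ...##..............................#....
  9 ...##..............................#....
  8 ...##..............................#....
  7 ...##..........#########...........#....
  6 ...##..........#########...........#....
  5 ...##..................#...........#....
  4 ...##..................#...........#....
  3 ...##..................#...........#....
  2 ...##..................#...........#....
  1 ...##..................#...........#....
  0 ...##..................#...........#....
 -1 ...##..................#...........#....
 -2 ...##..................#...........#....
 -3 ...##..................#...........#....
 -4 ...##..................#...........#....
 -5 ...##..................#...........#....
 -6 ...##..............................#....
 -7 ...##..............................#....
 -8 ...##..............................#....
 -9 ...##..............................#....
-10 ...##..............................#....
-11 ...##.............................##....
-12 ...###............................##....
-13 ...#################################....
-14 .....#######################............
-15 ........................................
-16 ........................................
-17 ........................................
-18 ........................................
tcp marker x -79.8 y 11.6 z 157.6 F [ 0.4 -0.1  0.5] t 39.7
shift mm [ 79.7 -58.5  12.6] turn [ 0.03 -0.01 -0.03]
```

The 7 is within about 0.6 mm of centre. Now the plunger: move over it and come down gently.

Request:
{"op": "servo_tool", "data": {
  "steps": "40 -30 0 0 0 0 1;80 -58 0 0 0 0 1;80 -58 0 0 0 0 1;80 -58 0 0 0 0 1;80 -58 10 0 0 0 1;80 -58 20 0 0 0 1;80 -58 25 0 0 0 1;80 -58 30 0 0 0 1;80 -58 30 0 0 0 1;80 -58 30 0 0 0 1"
}}

```text
time_s: 40.7
tcp_pos: [0.562, 0.0077, 0.128]
orientation: [1.0, 0.022, 0.0, 0.0]
ft_force: [1.8, -0.5, -0.3]
finger_gap: -0.001
grip_force: 0.0
```

Request:
{"op": "servo_tool", "data": {
  "steps": "0 0 1 0 0 0 1;0 0 2 0 0 0 1;0 0 3 0 0 0 1;0 0 3 0 0 0 1;0 0 3 0 0 0 1"
}}

```text
time_s: 41.2
tcp_pos: [0.562, 0.0079, 0.125]
orientation: [1.0, 0.022, 0.0, -0.0]
ft_force: [0.0, 0.8, -0.6]
finger_gap: -0.002
grip_force: 0.0
```

Request:
{"op": "servo_tool", "data": {
  "steps": "0 0 1 0 0 0 1;0 0 2 0 0 0 1;0 0 3 0 0 0 1;0 0 3 0 0 0 1;0 0 3 0 0 0 1"
}}

```text
time_s: 41.7
tcp_pos: [0.562, 0.0079, 0.1219]
orientation: [1.0, 0.022, -0.0, -0.0]
ft_force: [-0.2, -0.2, -0.3]
finger_gap: 0.002
grip_force: 0.0
```

Request:
{"op": "servo_tool", "data": {
  "steps": "0 0 1 0 0 0 1;0 0 2 0 0 0 1;0 0 3 0 0 0 1;0 0 3 0 0 0 1;0 0 3 0 0 0 1"
}}

```text
time_s: 42.2
tcp_pos: [0.562, 0.0078, 0.1189]
orientation: [1.0, 0.022, -0.0, 0.0]
ft_force: [0.2, -0.0, 0.6]
finger_gap: -0.001
grip_force: 0.0
```

Request:
{"op": "servo_tool", "data": {
  "steps": "0 0 1 0 0 0 1;0 0 2 0 0 0 1;0 0 3 0 0 0 1;0 0 3 0 0 0 1;0 0 3 0 0 0 1"
}}

```text
time_s: 42.7
tcp_pos: [0.562, 0.0078, 0.1159]
orientation: [1.0, 0.022, -0.0, 0.0]
ft_force: [-0.5, 0.2, -0.4]
finger_gap: -0.001
grip_force: 0.0
```

Request:
{"op": "servo_tool", "data": {
  "steps": "0 0 1 0 0 0 1;0 0 2 0 0 0 1;0 0 3 0 0 0 1;0 0 3 0 0 0 1;0 0 3 0 0 0 1"
}}

```text
time_s: 43.2
tcp_pos: [0.5621, 0.0079, 0.1131]
orientation: [1.0, 0.022, 0.0, -0.0]
ft_force: [-0.7, 0.4, 0.4]
finger_gap: -0.002
grip_force: 0.6
```

Request:
{"op": "servo_tool", "data": {
  "steps": "0 0 1 0 0 0 1;0 0 2 0 0 0 1;0 0 2.5 0 0 0 1;0 0 2.5 0 0 0 1;0 0 2.5 0 0 0 1"
}}

```text
time_s: 43.7
tcp_pos: [0.562, 0.0079, 0.1105]
orientation: [1.0, 0.022, 0.0, -0.0]
ft_force: [-0.2, 0.4, 3.4]
finger_gap: 0.002
grip_force: 1.3
```

Contact came near TCP z 0.1137, so the stop should be near 0.1017. I'll push 6 mm more, then go in small steps.

Request:
{"op": "servo_tool", "data": {
  "steps": "0 0 1.5 0 0 0 1;0 0 3 0 0 0 1;0 0 4.5 0 0 0 1;0 0 6 0 0 0 1;0 0 6.5 0 0 0 1;0 0 6.5 0 0 0 1;0 0 6.5 0 0 0 1"
}}

```text
time_s: 44.4
tcp_pos: [0.5621, 0.0079, 0.1042]
orientation: [1.0, 0.022, 0.0, -0.0]
ft_force: [-1.4, -0.0, 6.2]
finger_gap: -0.001
grip_force: 3.2
```

Request:
{"op": "servo_tool", "data": {
  "steps": "0 0 0.5 0 0 0 1;0 0 1 0 0 0 1;0 0 1 0 0 0 1;0 0 1 0 0 0 1"
}}

```text
time_s: 44.8
tcp_pos: [0.5621, 0.0079, 0.1033]
orientation: [1.0, 0.022, 0.0, -0.0]
ft_force: [-0.9, 0.7, 7.3]
finger_gap: -0.0
grip_force: 3.5
```

Request:
{"op": "servo_tool", "data": {
  "steps": "0 0 0.4 0 0 0 1;0 0 0.7 0 0 0 1;0 0 0.7 0 0 0 1;0 0 0.7 0 0 0 1"
}}

```text
time_s: 45.2
tcp_pos: [0.5621, 0.0079, 0.1026]
orientation: [1.0, 0.022, 0.0, -0.0]
ft_force: [-1.7, -0.2, 8.1]
finger_gap: 0.0
grip_force: 3.7
```

Request:
{"op": "servo_tool", "data": {
  "steps": "0 0 0.3 0 0 0 1;0 0 0.6 0 0 0 1;0 0 0.6 0 0 0 1;0 0 0.6 0 0 0 1"
}}

```text
time_s: 45.6
tcp_pos: [0.5621, 0.0079, 0.1021]
orientation: [1.0, 0.022, 0.0, -0.0]
ft_force: [-1.5, -0.7, 8.2]
finger_gap: -0.004
grip_force: 3.9
```

Request:
{"op": "servo_tool", "data": {
  "steps": "0 0 0.3 0 0 0 1;0 0 0.6 0 0 0 1;0 0 0.6 0 0 0 1;0 0 0.6 0 0 0 1"
}}

```text
time_s: 46.0
tcp_pos: [0.5621, 0.0079, 0.1018]
orientation: [1.0, 0.022, 0.0, -0.0]
ft_force: [-3.0, -0.3, 10.3]
finger_gap: -0.002
grip_force: 5.3
```

Request:
{"op": "servo_tool", "data": {
  "steps": "0 0 0.3 0 0 0 1;0 0 0.6 0 0 0 1;0 0 0.6 0 0 0 1;0 0 0.6 0 0 0 1"
}}

```text
time_s: 46.4
tcp_pos: [0.5621, 0.0079, 0.1017]
orientation: [1.0, 0.022, 0.0, -0.0]
ft_force: [-3.7, -0.0, 15.6]
finger_gap: 0.004
grip_force: 7.4
```

The force has jumped to 15.6 N with no further travel, so the plunger is on its hard stop. I'll release it, retreat and check.

Request:
{"op": "servo_tool", "data": {
  "steps": "0 0 -3 0 0 0 1;0 0 -7 0 0 0 1;0 0 -12 0 0 0 1;0 0 -18 0 0 0 1;0 0 -40 0 0 0 1;0 0 -60 0 0 0 1;-40 30 -60 0 0 0 1;-79 59 -60 0 0 0 1;-79 59 -60 0 0 0 1;-79 59 -60 0 0 0 1;-79 59 -60 0 0 0 1"
}}

```text
time_s: 47.5
tcp_pos: [0.4869, -0.0538, 0.1606]
orientation: [1.0, 0.023, 0.001, -0.0]
ft_force: [0.7, 0.0, 0.1]
finger_gap: 0.0
grip_force: 0.0
```

```bash
python3 - <<'E'
from h import *
track()
c=ctrl.capture('scene');a=cv2.imread('pics/s4.png').astype(int)
d=np.abs(cv2.cvtColor(c['image'],cv2.COLOR_RGB2BGR).astype(int)-a).max(2)
# plunger region in scene image, versus before the print
print('plunger diff',np.round(d[235:270,270:305].mean(),1))
E
```

```text
comp y[7.3..17.0] x[-5.9..7.3] ctr 0.7 area 34
tcp marker x -78.2 y 12.5 z 160.5 F [-0.1  1.1 -0.6] t 47.55
plunger diff 6.7
```

The 7 hasn't moved, the plunger is back up, and the robot is touching nothing, so I'm handing in.

```bash
python3 -c "
from station import ctrl
print(ctrl.sign_off())"
```

```text
the job is handed in; nothing more can be done
None
```

The marker is set to 7, about 0.6 mm off the window centre. The plunger was pushed to its hard stop once and released; I judged its return from a scene-image comparison. Readings peaked at 9.7 N on the tyre and 15.6 N on the plunger, and I handed the job in at about 48 s.

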